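# Stand the toppled spice jar back in its row and clamp the end stop

### The job

The end stop of the spice tray was left too far back, and the last jar of the row, the one with the red cap, has toppled over in the lane. Stand it upright again in the lane, next to the two containers still standing; then slide the end stop up against it until the whole row is closed up snugly against the tray's fixed end, and press the red clamp lever fully down to lock the stop there. Do not knock over the other two containers, and leave the pepper mill and the mug behind the tray where they are.

Things in the scene. Friction and masses are not known exactly. Their poses are not given: they have to be found in the camera images.
- tray: Long narrow oak spice tray, 78 mm wide (its x) and 450 mm long (its y), fixed to the table. Origin: centre of its underside, on the table; y runs along the lane from the fixed end to the end stop, z up. The lane floor is 8 mm above the table and 54 mm wide (x from -27 to 27 mm), between two low rails 12 mm wide whose tops are 13 mm above the table: aluminium on the robot's side (-x), oak behind. The fixed end (-y) is an oak board 12 mm thick and 62 mm high.
- row_end (a point): Point on the lane floor at the inner face of the fixed end board, mid-lane; axes as the tray's. The row of containers closes up against this face.
- jar_tipped_mid (a point): Middle of the toppled spice jar: round clear jar with a paper label and a red cap, 106 mm long, body 42 mm and cap 45 mm in diameter (cap: the last 21 mm), 0.1 kg. The point lies on its axis, 53 mm from either end; z points along the axis from its flat bottom to the cap. At the start it lies on the lane floor along the lane, cap toward the end stop; lying it can roll a few mm between the rails. Standing in the lane the point is 61 mm above the table.
- jar_green_mid (a point): Middle (49 mm above its bottom, on its axis) of a standing white-capped spice jar with a green label, 47 mm in diameter, 98 mm tall, loose in the lane; z up. It and the dropper bottle stand near the fixed end in either order, with small gaps.
- dropper_bottle_mid (a point): Middle (51 mm above its bottom, on its axis) of a standing amber dropper bottle with a black rubber top, 33 mm in diameter, 102 mm tall, loose in the lane; z up.
- stop_carriage (a joint): Travel of the end stop along the lane in m: 0 fully back, growing as it slides toward the fixed end (tray -y), up to 0.25. It slides with about 1.2 N of friction while the clamp lever is up, and pushes the standing containers ahead of it without toppling them. Closed up, the three containers take about 0.122 m of the lane.
- stop_face (a point): Centre of the end stop's upright face (an aluminium plate 48 mm wide, top 60 mm above the table, with a dark rubber pad) on the side of the row; axes as the tray's. The carriage, a black block 51 mm wide with its top 23 mm above the table, extends 82 mm from here in tray +y.
- stop_knob (a point): Middle of the black round knob that stands on the carriage to move it by, 26 mm in diameter, from 37 to 58 mm above the table on a thinner stem; 64 mm behind the stop face (tray +y), mid-lane. It can be pushed or pinched.
- clamp_lever (a joint): Angle of the red cam clamp lever in rad: 0 = up, unlocked, standing 45 degrees above level and pointing from the front rail toward the robot (tray -x); 0.785 = level, locked. Pressing its end down turns it, with up to 9 N at the end, the end moving on an arc about the pivot; near level the cam bites on the aluminium rail, holds the stop against a push of some 10 N and stays down by itself.
- lever_tip (a point): Top of the free end of the clamp lever (a red bar 18 mm wide, 62 mm long from its pivot). The pivot is 27 mm above the table, 36 mm in front of the lane's middle (tray -x) and 26 mm behind the stop face (tray +y); the lever moves in the vertical plane along tray x through the pivot. When locked this point is about 35 mm above the table.
- pepper_mill: Brown wooden pepper mill standing behind the tray, 58 mm in diameter, 170 mm tall; origin at the centre of its underside.
- mug: Dark enamel mug standing behind the tray, 88 mm in diameter with a handle, 80 mm tall; origin at the centre of its underside.
Mind the look-alikes: they are no part of the job. Leave any pink look-alike of the part that bears jar_green_mid alone.

How it is judged:
By the outcome, as a careful person would: the job done as asked, in the order asked, and still so for the second after the job is handed in, with the robot touching nothing.
It also fails if it takes over 67 s, if anything falls off the work surface, if the arm or the gripper's body presses on something with over 40 N, if the wrist force passes 120 N, or if a joint passes its speed limit or range.

### The arm

A 6-joint arm with a two-finger parallel gripper is mounted at the origin on a cart in front of the work surface, level with it; the furniture and walls round the work are solid. World frame = base frame: x ahead of the robot, y to its left, z up, the work surface at z = 0. Lengths are in m, angles in rad, forces in N, time in s.
With the tool pointing down it reaches from about 0.275 to 0.75 m from the base axis. Payload 10.2 kg.
Tool frame: the origin (TCP) lies between the finger pads; the fingertips stand 22 mm ahead of it and the grasp point (between the pads) lies 3 mm ahead of it; z points along the fingers, y is the direction in which the jaws open and shut (so a half turn about z gives the same grasp; the last joint's range is limited). The gripper opens to 85 mm and grips with 20 to 120 N. Pads are 22 mm wide; open, the fingers measure 114 mm over their backs; the gripper's body (76 mm by 85 mm) begins 54 mm behind the grasp point. The pads swing forward as they close: fully open they stand 13 mm farther back than shut.
Start: joints at [-1.565, 0.313, 1.498, -0, 1.331, -0.223], TCP at [0.119, -0.511, 0.253] pointing down, gripper open.
Joint ranges: [-2.94, 2.94], [-0.97, 2.17], [0.19, 2.56], [-1.23, 4.37], [0.02, 3.11], [-2.88, 2.88]. Speed limits (rad/s): [2.39, 2.39, 3.01, 3.14, 3.14, 3.14].

### API

Orientations are given as a rotation vector (axis times angle).
In Python, from cell import r gives the robot as it stands. The module is installed in compiled form; this text tells all that it offers.
- The arm moves only by the tool apply_moves, never from a script. Its argument "moves" is text: rows parted by semicolons, each of 7 numbers parted by spaces: the closure, from -1 (fully open) to 1 (shut), then the shift along the tool's x, y, z in cm, then the turn, a rotation vector about the tool's x, y, z in degrees. A call has 1 to 12 rows; each row is the pose to reach, as a shift and turn from the pose measured when the call began, along the tool's axes at that moment; what a row does not reach only later rows make up. A row lasts 1/8 s, in which the tool goes at most 62.5 mm and 10.7 degrees, less where a joint would pass 70% of its speed; a pose out of reach is approached as far as the arm can. A call with a gripper value outside its range is refused whole. The fingers move at their own pace and stop on an object; "squeeze" is the grip in N (left out, the last holds). Time passes only in rows, so rows that repeat a pose let the fingers close. It gives the time, the measured TCP pose, the force and the opening at its end, in the units of the state.
- r.read_state(): the state, without advancing time (a new reading comes with each control period).
- r.get_image(name): name is "side" or "top"; returns a dict with "pixels" (420x560x3 uint8, red, green, blue), "depth" (420x560 float32, m along the optical axis (not along the pixel's ray), 0 where there is no reading), "camera_matrix" (3x3 intrinsics, pixels), "origin" and "attitude" of the camera in the world. Camera axes: x right, y down, z forward; pixel columns grow to the right and rows downward; lengths in m; the calibration is good to about 2 mm. A picture is of the moment at which its call begins.
- r.finish_job(): hands the job in, once; it reports no verdict.
The state is a dict: "time_s": time; "qpos": joint angles; "qd": joint speeds; "joint_efforts": joint torques, N m; "tool_pos": TCP position; "tool_rot": TCP orientation; "wrist_force": force on the tool from outside, world axes, zero at the start; "moment": the same for the moment, N m; "finger_gap": finger opening in m.
Only numpy, scipy, OpenCV 4.12 (cv2) and the standard library are available. Lean on these libraries where they do the work, as an engineer would, in place of code of your own. Each camera call takes 0.05 s, during which the arm holds its last target. There are 200 camera calls.

## Working session

There is one attempt and no reset: what is moved stays moved. The work goes in short steps, Python scripts to look and compute and a tool call to move; the robot and the scene stay as the last step left them, time stands still between calls to the robot, and variables do not carry over. Pictures are saved under pics/ and viewed, about 8 in all and at most 12, crops included, and the job is handed in when it is done.

Besides the shell and the picture viewer there is one more tool, called after "Call:" in YAML: its name, and indented under it one key for each argument. apply_moves: Moves the arm, as the interface text tells. Its arguments: {"type":"object","properties":{"moves":{"type":"string"},"squeeze":{"type":"number"}},"required":["moves"]}

```bash
mkdir -p pics; cat > h.py <<'E'
import numpy as np, cv2
from cell import r
from scipy.spatial.transform import Rotation as R
def att(a):
    a=np.array(a,float)
    if a.shape==(3,3): return a
    return R.from_rotvec(a).as_matrix() if a.size==3 else R.from_quat(a).as_matrix()
def shot(name,fn=None):
    im=r.get_image(name)
    if fn: cv2.imwrite('pics/'+fn,im['pixels'][:,:,::-1])
    return im
def ptsw(im):
    d=im['depth'];K=np.array(im['camera_matrix']);v,u=np.indices(d.shape)
    c=np.stack([(u-K[0,2])/K[0,0]*d,(v-K[1,2])/K[1,1]*d,d],-1)
    return c@att(im['attitude']).T+np.array(im['origin'])
def ray(im,u,v,z):
    K=np.array(im['camera_matrix']);o=np.array(im['origin'])
    w=att(im['attitude'])@np.array([(u-K[0,2])/K[0,0],(v-K[1,2])/K[1,1],1])
    return o+w*(z-o[2])/w[2]
E
python3 - <<'E'
from h import *
a=shot('top','top1.png');b=shot('side','side1.png')
for i in(a,b):print(i['camera_matrix'],i['origin'],i['attitude'])
print(r.read_state())
E
```

```text
[[394.83453461   0.         277.16124493]
 [  0.         394.83453461 206.79505674]
 [  0.           0.           1.        ]] [0.41993068 0.01926742 1.0851789 ] [-2.18469926  2.12537666 -0.14077066]
[[382.1656096    0.         280.97692937]
 [  0.         382.1656096  209.941697  ]
 [  0.           0.           1.        ]] [ 0.22437381 -0.71938823  0.58377152] [-2.10662065  0.42831783 -0.26680393]
{'time_s': 0.1, 'qpos': array([-1.56539982e+00,  3.13371583e-01,  1.49833346e+00,  2.54070974e-05,
        1.33098743e+00, -2.23440891e-01]), 'qd': array([ 0.0011504 , -0.00257269, -0.00197709, -0.00032907, -0.00012558,
        0.00151739]), 'joint_efforts': array([ 3.81985723e-03, -4.12896037e+01, -2.60136187e+01, -8.33370927e-05,
        3.03662622e-03, -3.20663219e-05]), 'tool_pos': array([ 0.11906576, -0.51112304,  0.25281419]), 'tool_rot': array([-3.11996839e+00, -3.58539199e-01, -2.26425200e-04]), 'wrist_force': array([-0.15058451, -0.22247887, -0.72679413]), 'moment': array([-0.06503489,  0.01532041, -0.01136872]), 'finger_gap': 0.08539694221724795}
```

View pics/top1.png

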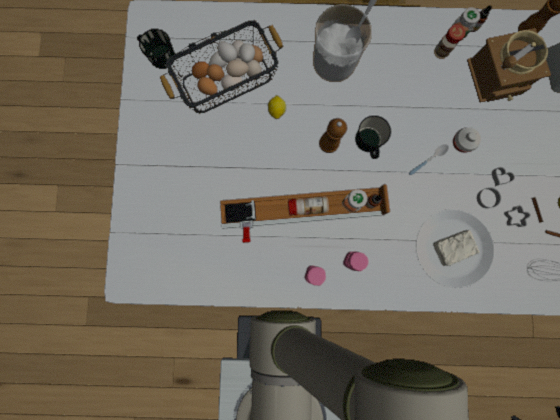

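View pics/side1.png

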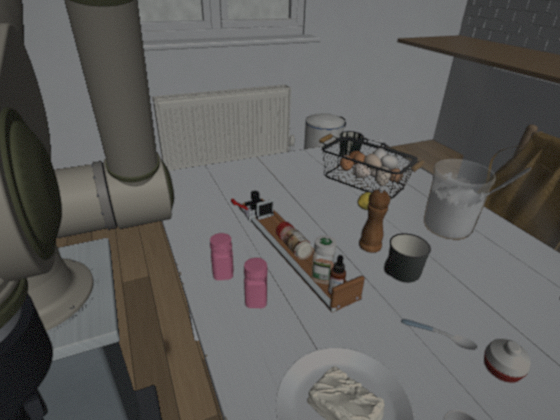

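The top view shows the tray from (221,210) to its fixed end at (388,198). In it are the dropper (375,199), the green jar (357,200), the toppled jar (290–328,206) with its red cap to the left, the stop and carriage (225–255,211) and the red lever (247,235). The two pink jars at (316,275) and (357,261) are look-alikes on the robot's side of the tray, so they are not part of the job.

```bash
python3 - <<'E'
from h import *
a=shot('top');P=ptsw(a);px=a['pixels'];hsv=cv2.cvtColor(px,cv2.COLOR_RGB2HSV)
c=cv2.resize(px[170:300,210:400],None,fx=4,fy=4,interpolation=cv2.INTER_CUBIC);cv2.imwrite('pics/top2.png',c[:,:,::-1])
reg=np.zeros(px.shape[:2],bool);reg[180:245,215:393]=1
h=(P[...,2]>0.004)&reg
u=np.argwhere(h)[:,::-1].astype(np.float32)
# tray: low parts z 0.006..0.02
t=h&(P[...,2]<0.018); q=P[t][:,:2].astype(np.float32)
# remove lever
print('low rect',cv2.minAreaRect(q))
red=reg&((hsv[...,0]<6)|(hsv[...,0]>174))&(hsv[...,1]>190)&(hsv[...,2]>90)
n,l,s,ce=cv2.connectedComponentsWithStats(red.astype(np.uint8))
for i in range(1,n):
    if s[i,4]>10:
        p=P[l==i];print('red',s[i],ce[i],p.mean(0),p.min(0),p.max(0))
for nm,(x0,x1,y0,y1),zr in [('green',(343,368,188,212),(.095,.12)),('drop',(366,385,185,212),(.08,.13)),('dropmid',(366,385,185,212),(.03,.13)),('board',(378,393,180,220),(.05,.075)),('jar',(284,333,193,220),(.03,.07)),('stop',(247,260,198,225),(.04,.075)),('knob',(224,248,198,225),(.045,.075)),('car',(224,258,198,225),(.018,.03)),('pink1',(300,330,262,290),(.06,.13)),('pink2',(344,372,248,274),(.06,.13)),('mill',(310,350,115,155),(.05,.2)),('mug',(350,395,110,160),(.05,.1))]:
    m=np.zeros_like(reg);m[y0:y1,x0:x1]=1;m&=(P[...,2]>zr[0])&(P[...,2]<zr[1])
    p=P[m]
    if len(p)>3: print(nm,len(p),p.mean(0).round(4),p.min(0).round(4),p.max(0).round(4),cv2.minAreaRect(p[:,:2].astype(np.float32)))
E
```

```text
low rect ((0.5460398197174072, -0.05720488727092743), (0.16642239689826965, 0.4704248905181885), 1.6030890941619873)
red [289 200   7  13  78] [292.20512821 206.41025641] [ 0.55658052 -0.01999736  0.04945584] [ 0.54208336 -0.02792156  0.04293819] [ 0.57424882 -0.01117465  0.05605467]
red [243 228   7  14  75] [245.96       234.85333333] [0.47753928 0.09858261 0.06096105] [0.46098033 0.08917562 0.04218043] [0.49656101 0.10589025 0.07601132]
green 262 [ 0.5752 -0.1819  0.1043] [ 0.5532 -0.2031  0.0953] [ 0.5989 -0.1588  0.1105] ((0.5754581689834595, -0.18232503533363342), (0.04462979733943939, 0.04448690265417099), 41.17829132080078)
drop 73 [ 0.578  -0.2301  0.0934] [ 0.5683 -0.2457  0.0802] [ 0.5909 -0.2023  0.1098] ((0.578959584236145, -0.2237584888935089), (0.02124282903969288, 0.043367497622966766), 5.401127338409424)
dropmid 261 [ 0.5808 -0.2392  0.0652] [ 0.5523 -0.2656  0.031 ] [ 0.6203 -0.2023  0.1098] ((0.5839852094650269, -0.23234006762504578), (0.06844024360179901, 0.06119095906615257), 4.580296516418457)
board 161 [ 0.5836 -0.2643  0.0599] [ 0.547  -0.2766  0.05  ] [ 0.621
[... 954 characters left out ...]
0.1018] ((0.38054266571998596, -0.0820140689611435), (0.04512429237365723, 0.04611033946275711), 76.94841766357422)
pink2 335 [ 0.4195 -0.1839  0.0924] [ 0.3952 -0.2093  0.06  ] [ 0.4435 -0.1623  0.1019] ((0.41986533999443054, -0.1869685798883438), (0.04528304189443588, 0.04608455300331116), 68.17376708984375)
mill 501 [ 0.7392 -0.12    0.1251] [ 0.7225 -0.1479  0.0502] [ 0.7736 -0.0987  0.1714] ((0.7450900673866272, -0.12227058410644531), (0.049714457243680954, 0.04873577132821083), 56.70374298095703)
mug 401 [ 0.7592 -0.2366  0.0679] [ 0.6959 -0.2753  0.05  ] [ 0.8043 -0.1902  0.0844] ((0.7571010589599609, -0.2364484965801239), (0.09899549931287766, 0.08557866513729095), 46.66442108154297)
```

View pics/top2.png

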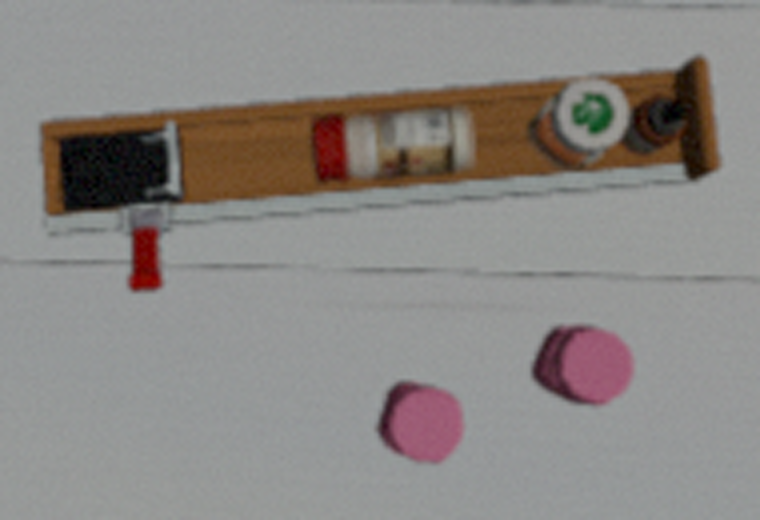

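The crop confirms which jar is which: the white cap with a green leaf, next to the dropper, is the row's green jar, and the pink ones stay untouched. The tray is turned about +6°. I'll grip the red cap with the tool tilted 45° toward the stop, then turn 90° so the jar ends up upright.

```bash
cat >> h.py <<'E'
A=np.radians(6.1)
ex=np.array([np.cos(A),np.sin(A),0]);et=np.array([-np.sin(A),np.cos(A),0]);ez=np.array([0,0,1.])
def ori(b,yaw=0):  # b tilt deg, body to +t; yaw deg about world z
    b=np.radians(b);z=-np.cos(b)*ez-np.sin(b)*et;y=ex
    M=np.stack([np.cross(y,z),y,z],1)
    return R.from_rotvec([0,0,np.radians(yaw)]).as_matrix()@M
def rel(p,M):
    s=r.read_state();M0=R.from_rotvec(s['tool_rot']).as_matrix()
    d=M0.T@(np.array(p)-s['tool_pos'])*100
    w=R.from_matrix(M0.T@M).as_rotvec(degrees=True)
    print(*d.round(2),*w.round(1))
E
python3 - <<'E'
from h import *
M=ori(45);c=np.array([.558,-.0205,.0305])
rel([.35,-.25,.28],ori(0));rel(c-.12*M[:,2],M)
E
```

```text
28.42 -20.2 -2.69 -0.0 -0.1 -83.0
54.91 -46.24 13.81 -32.5 -36.7 -78.4
```

Call:
apply_moves:
  moves: "-1 7 -5 -2.7 0 0 -10;-1 14 -10 -2.7 0 0 -20;-1 21 -15 -2.7 0 0 -30;-1 28 -20 -2.7 0 0 -40;-1 33 -25 -2.7 0 0 -50;-1 38 -30 -2.7 0 0 -60;-1 43 -36 -2.7 0 0 -70;-1 48 -42 -2.7 0 0 -80;-1 52 -46 -2.7 0 0 -83;-1 54 -46.2 0 0 0 -83;-1 54 -46.2 0 0 0 -83"

```text
time_s: 1.52
tool_pos: [0.5237, 0.0387, 0.2584]
tool_rot: [-2.099, -2.337, -0.001]
wrist_force: [0.7, -1.5, 0.8]
finger_gap: 0.0855
```

```bash
python3 - <<'E'
from h import *
M=ori(45);c=np.array([.558,-.0205,.0305])
for b in(20,45): rel(c-.12*ori(b)[:,2],ori(b))
for D in (.06,.013): rel(c-D*M[:,2],M)
print(r.read_state()['qpos'],r.read_state()['tool_pos'])
E
```

```text
-2.16 2.78 11.51 0.0 -20.0 0.0
2.22 2.78 14.31 0.0 -45.0 0.0
-2.02 2.77 18.55 0.0 -45.0 0.0
-5.35 2.77 21.87 0.0 -45.0 0.0
[-1.49889962e-01  3.09140311e-01  1.48932648e+00  8.03154779e-04
  1.34289395e+00 -2.56973113e-01] [0.52367797 0.03871615 0.25838142]
```

Call:
apply_moves:
  moves: "-1 2 1 3 0 -10 0;-1 2 2 6 0 -20 0;-1 2 2.8 9 0 -30 0;-1 2.2 2.8 12 0 -40 0;-1 0 2.8 16.5 0 -45 0;-1 -2 2.8 18.5 0 -45 0;-1 -2 2.8 18.5 0 -45 0;-1 -2 2.8 18.5 0 -45 0"

```text
time_s: 2.52
tool_pos: [0.5542, 0.0224, 0.0745]
tool_rot: [1.652, 1.837, -0.681]
wrist_force: [-0.6, 0.4, -0.2]
finger_gap: 0.0853
```

```bash
python3 - <<'E'
from h import *
M=ori(45);c=np.array([.558,-.0205,.0305])
for D in (.06,.013): rel(c-D*M[:,2],M)
s=r.read_state();print(s['qpos'],s['tool_pos'],s['wrist_force'])
b=shot('side')['pixels'][130:330,180:420];a=shot('top')['pixels'][150:260,200:400]
o=np.zeros((560,800,3),np.uint8);o[:400,:480]=0
o=np.vstack([cv2.resize(b,(540,450)),]);cv2.imwrite('pics/s3.png',np.hstack([cv2.resize(b,(400,333)),cv2.resize(a,(400,333))])[:,:,::-1])
E
```

```text
0.07 -0.08 0.16 0.1 -0.0 -0.1
0.06 -0.09 4.86 0.1 -0.0 -0.1
[ 0.12793854  0.70967271  1.59291536 -0.92226722  1.08943127  0.57814625] [0.55422532 0.02239151 0.07451074] [-0.62205951  0.44915113 -0.20108917]
```

View pics/s3.png

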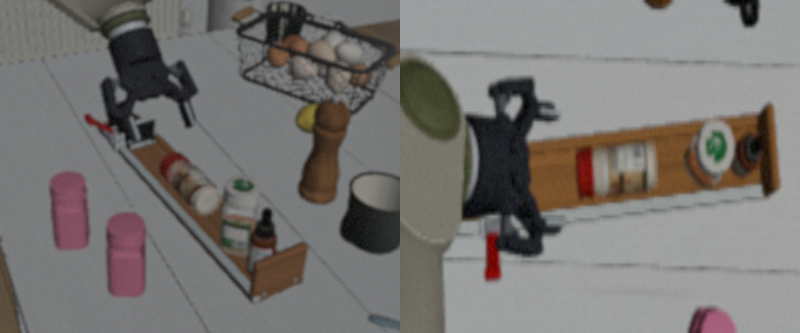

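The open gripper sits over the lane on the stop side, aimed at the cap and clear of the stop. I'll advance and grip.

Call:
apply_moves:
  moves: "-1 0 -0.1 2.5 0 0 0;-1 0 -0.1 4.8 0 0 0;-1 0 -0.1 4.8 0 0 0;-1 0 -0.1 4.8 0 0 0;1 0 -0.1 4.8 0 0 0;1 0 -0.1 4.8 0 0 0;1 0 -0.1 4.8 0 0 0;1 0 -0.1 4.8 0 0 0;1 0 -0.1 4.8 0 0 0;1 0 -0.1 4.8 0 0 0"
  squeeze: 40

```text
time_s: 3.88
tool_pos: [0.5572, -0.0111, 0.0412]
tool_rot: [1.652, 1.837, -0.68]
wrist_force: [-1.2, 3.5, 5.2]
finger_gap: 0.0428
```

```bash
python3 - <<'E'
from h import *
s=r.read_state();p=s['tool_pos']
# carry: lift to z .14, rotate to b=-45 around tcp
for b,z,dy in((45,.12,0),(20,.16,-.02),(0,.18,-.04),(-20,.19,-.05),(-45,.2,-.06)):
    q=p+et*dy;q[2]=z;rel(q,ori(b))
E
```

```text
-5.57 0.03 -5.58 0.2 -0.0 -0.1
-9.81 0.04 -7.0 0.2 25.0 -0.1
-12.64 0.04 -7.0 0.2 45.0 -0.0
-14.06 0.05 -7.0 0.2 65.0 0.0
-15.47 0.05 -7.0 0.2 90.0 0.1
```

The gap is 42.8 mm, less than the 45 mm cap, so I'll lift a little and look.

Call:
apply_moves:
  moves: "1 -1 0 -1 0 0 0;1 -2.5 0 -2.5 0 0 0;1 -4 0 -4 0 0 0;1 -4 0 -4 0 0 0;1 -4 0 -4 0 0 0"

```text
time_s: 4.5
tool_pos: [0.5566, -0.0112, 0.0971]
tool_rot: [1.652, 1.838, -0.681]
wrist_force: [-0.3, 0.6, -1.7]
finger_gap: 0.0434
```

```bash
python3 - <<'E'
from h import *
s=r.read_state();print(s['finger_gap'],s['tool_pos'],s['wrist_force'])
b=shot('side')['pixels'][140:300,210:390];a=shot('top')['pixels'][170:240,240:400]
cv2.imwrite('pics/s4.png',np.hstack([cv2.resize(b,(480,427)),cv2.resize(a[:,:110],(320,427))])[:,:,::-1])
E
```

```text
0.04335831365079573 [ 0.55664286 -0.01116329  0.0970505 ] [-0.28127345  0.55639526 -1.68539333]
```

View pics/s4.png

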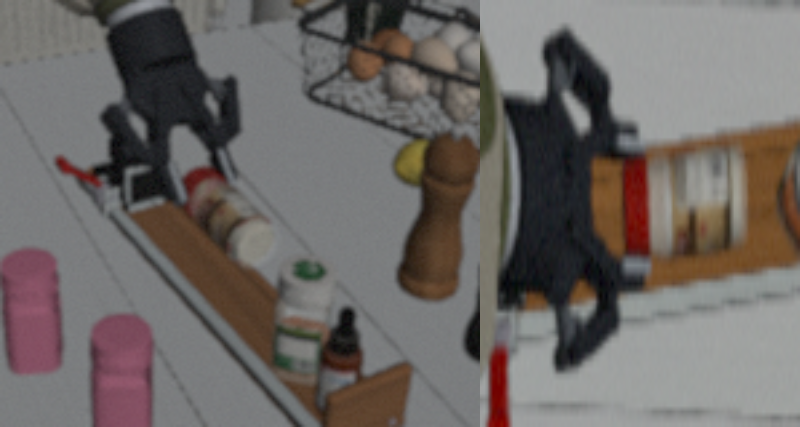

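The jar is held by its cap and clear of the floor. Next I'll raise it and rotate it upright.

```bash
python3 - <<'E'
from h import *
s=r.read_state();p=s['tool_pos']
for b,z,dy in((45,.16,0),(20,.20,-.03),(0,.22,-.05),(-45,.22,-.08)):
    q=p+et*dy;q[2]=z;rel(q,ori(b))
E
```

```text
-4.47 0.01 -4.47 0.1 -0.0 -0.0
-9.42 0.02 -5.19 0.1 25.0 -0.0
-12.24 0.02 -5.19 0.1 45.0 0.0
-14.37 0.01 -3.07 0.1 90.0 0.1
```

Call:
apply_moves:
  moves: "1 -3 0 -3 0 0 0;1 -6 0 -5 0 8 0;1 -8 0 -5.2 0 17 0;1 -9.5 0 -5.2 0 26 0;1 -11 0 -5.2 0 35 0;1 -12 0 -5.2 0 44 0;1 -13 0 -5 0 53 0;1 -13.5 0 -4.5 0 62 0;1 -14 0 -4 0 71 0;1 -14.4 0 -3.5 0 80 0;1 -14.4 0 -3.1 0 90 0;1 -14.4 0 -3.1 0 90 0"

```text
time_s: 6.1
tool_pos: [0.5645, -0.0921, 0.2178]
tool_rot: [-1.653, -1.834, -0.684]
wrist_force: [0.4, -0.5, -2.1]
finger_gap: 0.043
```

```bash
python3 - <<'E'
from h import *
s=r.read_state();print(s['finger_gap'],s['tool_pos'],s['wrist_force'],s['qpos'])
i=shot('side');px=i['pixels'];P=ptsw(i)
p=s['tool_pos'];M=R.from_rotvec(s['tool_rot']).as_matrix();print(M[:,2])
b=px[60:340,150:430];cv2.imwrite('pics/s5.png',cv2.resize(b,(600,600))[:,:,::-1])
E
```

```text
0.04304556552593761 [ 0.56448808 -0.09212629  0.21783911] [ 0.43243093 -0.50948828 -2.13418437] [-0.59876066  0.64504622  1.26637198  0.58224253  1.76990062 -0.74658806]
[-0.07611934  0.70449451 -0.70561557]
```

View pics/s5.png

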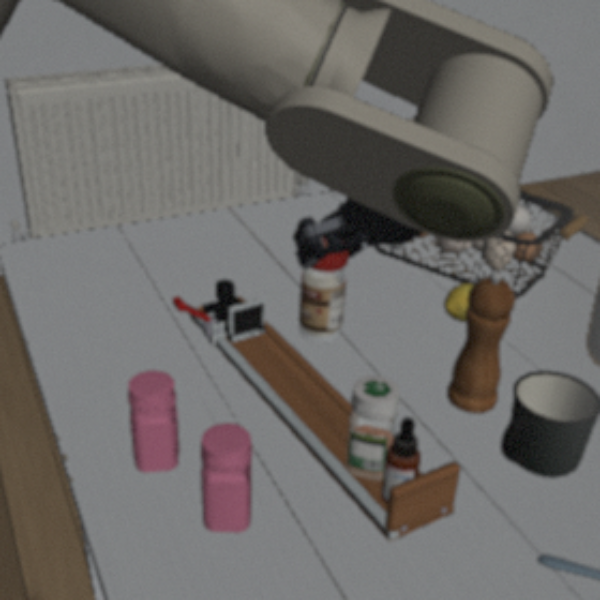

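The jar hangs upright at crop (323,300), with the cap in the fingers. I'll measure its axis.

```bash
cat >> h.py <<'E'
def cyl(Q,rad):
    from scipy.optimize import least_squares
    zm=Q[:,2].mean()
    f=lambda v:np.linalg.norm(np.cross(Q-[v[0],v[1],zm],(lambda n:n/np.linalg.norm(n))(np.array([v[2],v[3],1]))),axis=1)-rad
    s=least_squares(f,[Q[:,0].mean(),Q[:,1].mean()+rad,0,0],loss='soft_l1',f_scale=.002)
    return s.x,zm,np.abs(s.fun).mean()
E
python3 - <<'E'
from h import *
i=shot('side');P=ptsw(i);s=r.read_state();p=s['tool_pos']
m=np.zeros(P.shape[:2],bool);m[185:224,284:320]=1
m&=(np.linalg.norm(P[...,:2]-p[:2],axis=-1)<.06)&(P[...,2]>.08)&(P[...,2]<.25)
Q=P[m];print(len(Q),Q.min(0),Q.max(0))
B=Q[(Q[:,2]<Q[:,2].min()+.075)&(Q[:,2]>Q[:,2].min()+.008)]
x,zm,e=cyl(B,.021);print(x,zm,e);d=np.array([x[2],x[3]]);print('lean x,t deg',np.degrees([d@ex[:2],d@et[:2]]))
zc=s['tool_pos'][2]-.0
print('axis at z grip',x[:2]+d*(p[2]-zm),'tcp+D',p+.013*R.from_rotvec(s['tool_rot']).as_matrix()[:,2])
v=np.percentile(Q[:,2],[0,1,3]);print('bottom z',v)
t=shot('top');T=ptsw(t)
E
```

```text
673 [ 0.53753754 -0.10280399  0.11627549] [ 0.57971296 -0.06827711  0.20082109]
[ 0.5605985  -0.07978584  0.01492365 -0.0026191 ] 0.15908892441477118 0.0009742117662805211
lean x,t deg [ 0.83427426 -0.24007627]
axis at z grip [ 0.5615102  -0.07994584] tcp+D [ 0.5639978  -0.08148269  0.21096538]
bottom z [0.11627549 0.11726593 0.119789  ]
```

```bash
python3 - <<'E'
from h import *
s=r.read_state();p=s['tool_pos'];M=ori(-45)
for dz in(0,-.05,-.1,-.106): rel(p+[.0076,-.0445,dz],M)
E
```

```text
-3.2 0.27 -3.18 0.0 0.1 0.2
-6.72 0.26 0.37 0.0 0.1 0.2
-10.25 0.25 3.91 0.0 0.1 0.2
-10.67 0.25 4.34 0.0 0.1 0.2
```

Call:
apply_moves:
  moves: "1 -3.2 0.3 -3.2 0 0 0;1 -3.2 0.3 -3.2 0 0 0;1 -6.7 0.3 0.4 0 0 0;1 -8.5 0.3 2.2 0 0 0;1 -9.8 0.3 3.5 0 0 0;1 -10.3 0.3 4 0 0 0;1 -10.3 0.3 4 0 0 0;1 -10.5 0.3 4.2 0 0 0;1 -10.5 0.3 4.2 0 0 0"

```text
time_s: 7.38
tool_pos: [0.5732, -0.1344, 0.1173]
tool_rot: [-1.652, -1.843, -0.684]
wrist_force: [-0.6, -0.0, -1.5]
finger_gap: 0.0428
```

```bash
python3 - <<'E'
from h import *
s=r.read_state();print(s['finger_gap'],s['tool_pos'],s['wrist_force'])
i=shot('side');P=ptsw(i);p=s['tool_pos']
b=i['pixels'][130:350,220:420];cv2.imwrite('pics/s6.png',cv2.resize(b,(545,600))[:,:,::-1])
c=p+.013*R.from_rotvec(s['tool_rot']).as_matrix()[:,2]
m=(np.linalg.norm(P[...,:2]-c[:2],axis=-1)<.03)&(P[...,2]>.012)&(P[...,2]<.085)
x,zm,e=cyl(P[m],.021);print(m.sum(),x,zm,e)
print(P[m].min(0),P[m].max(0))
E
```

```text
0.04278028452348721 [ 0.57323021 -0.13443976  0.11734652] [-0.61655934 -0.04968786 -1.48835187]
341 [ 0.56855737 -0.12229026  0.00069841  0.00077366] 0.05169282379435373 0.0008838256743790618
[ 0.54608464 -0.14493407  0.01308497] [ 0.56808702 -0.11159101  0.08461058]
```

View pics/s6.png

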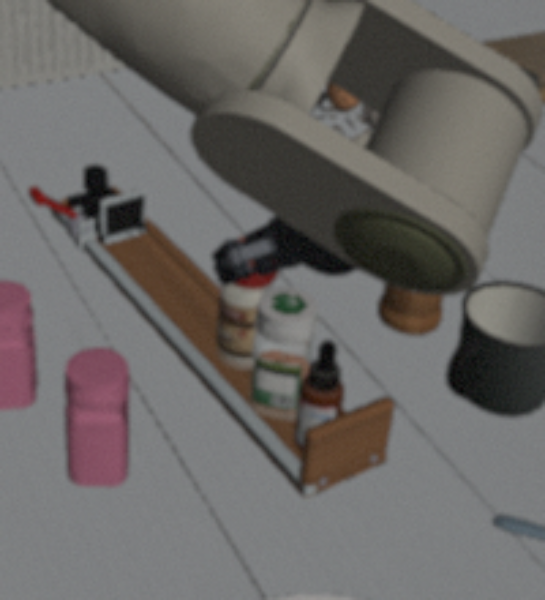

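The jar is upright and mid-lane at (0.5686, −0.122), a few mm above the floor. I'll lower it to contact.

Call:
apply_moves:
  moves: "1 -0.1 0 0.1 0 0 0;1 -0.2 0 0.2 0 0 0;1 -0.3 0 0.3 0 0 0;1 -0.3 0 0.3 0 0 0"

```text
time_s: 7.92
tool_pos: [0.5732, -0.1345, 0.1131]
tool_rot: [-1.652, -1.843, -0.684]
wrist_force: [-0.4, -0.2, -0.7]
finger_gap: 0.043
```

Call:
apply_moves:
  moves: "1 -0.1 0 0.1 0 0 0;1 -0.15 0 0.15 0 0 0;1 -0.15 0 0.15 0 0 0"

```text
time_s: 8.3
tool_pos: [0.5732, -0.1343, 0.1129]
tool_rot: [-1.649, -1.843, -0.686]
wrist_force: [-3.5, -0.3, 12.9]
finger_gap: 0.0428
```

Call:
apply_moves:
  moves: "1 0 0 0 0 0 0;1 0 0 0 0 0 0;0.5 0 0 0 0 0 0;0 0 0 0 0 0 0;-0.5 0 0 0 0 0 0;-1 0 0 0 0 0 0;-1 0 0 0 0 0 0;-1 0 0 0 0 0 0"

```text
time_s: 9.3
tool_pos: [0.5732, -0.1343, 0.1128]
tool_rot: [-1.65, -1.843, -0.686]
wrist_force: [0.1, -0.5, 0.1]
finger_gap: 0.0854
```

```bash
python3 - <<'E'
from h import *
s=r.read_state();p=s['tool_pos'];print(s['finger_gap'],s['wrist_force'])
i=shot('side');P=ptsw(i);c=np.array([.5686,-.1223])
m=(np.linalg.norm(P[...,:2]-c,axis=-1)<.03)&(P[...,2]>.015)&(P[...,2]<.085)
x,zm,e=cyl(P[m],.021);print(m.sum(),x,zm,e)
for dz in(.06,.14): rel(p+[0,0,dz],ori(-45))
k=np.array([.5393,.1422,.22]);rel(k,ori(0))
E
```

```text
0.08537022677732672 [ 0.05632698 -0.46748412  0.13401089]
338 [ 0.56847346 -0.12184328 -0.00227281  0.00094354] 0.05167529102237967 0.0007926787788785722
4.24 0.02 -4.25 0.0 0.1 0.3
9.89 0.05 -9.91 0.0 0.1 0.3
27.29 -0.32 12.08 0.1 -44.9 0.2
```

Released: the jar still stands at (0.568, −0.122) with no lean. I'll raise the tool and go above the knob.

Call:
apply_moves:
  moves: "-1 3 0 -3 0 0 0;-1 6.5 0 -6.5 0 0 0;-1 9.9 0 -9.9 0 0 0;-1 12 0 -8 0 -8 0;-1 14 0 -5 0 -16 0;-1 17 -0.1 0 0 -25 0;-1 21 -0.2 5 0 -35 0;-1 25 -0.3 9 0 -45 0;-1 27.3 -0.3 12.1 0 -45 0;-1 27.3 -0.3 12.1 0 -45 0;-1 27.3 -0.3 12.1 0 -45 0"

```text
time_s: 10.72
tool_pos: [0.5397, 0.1416, 0.22]
tool_rot: [2.095, 2.336, 0.003]
wrist_force: [-0.6, -1.2, 0.6]
finger_gap: 0.0853
```

```bash
python3 - <<'E'
from h import *
s=r.read_state();p=s['tool_pos'];print(p,s['qpos'])
i=shot('side');P=ptsw(i);b=i['pixels'][100:320,200:420];cv2.imwrite('pics/s7.png',cv2.resize(b,(600,600))[:,:,::-1])
k=np.array([.5393,.1422,.053]);rel(k,ori(0))
E
```

```text
[0.53966342 0.14163061 0.22000747] [ 4.71862892e-02  4.09929144e-01  1.44949775e+00 -1.26364288e-03
  1.27845452e+00 -6.12198197e-02]
0.13 -0.1 16.7 0.2 0.1 0.1
```

View pics/s7.png

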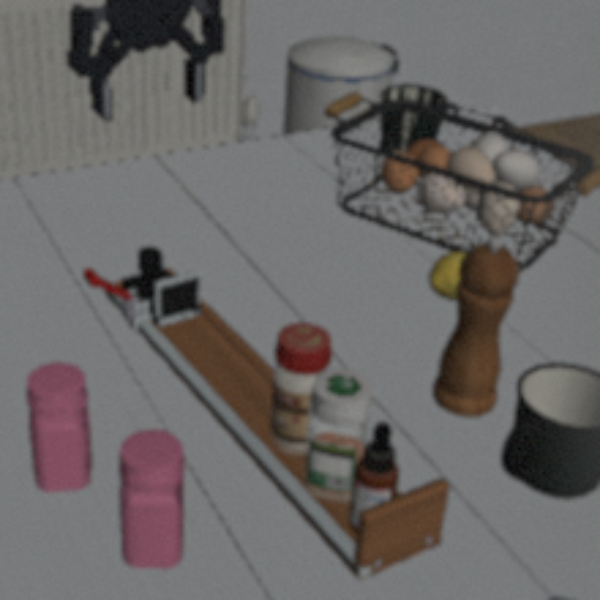

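The red-cap jar stands at crop (300,390) next to the green jar, with all three containers upright. I'll descend on the knob and pinch it.

Call:
apply_moves:
  moves: "-1 0.1 -0.1 5 0 0 0;-1 0.1 -0.1 10 0 0 0;-1 0.1 -0.1 15 0 0 0;-1 0.1 -0.1 16.7 0 0 0;-1 0.1 -0.1 16.7 0 0 0;-1 0.1 -0.1 16.7 0 0 0;1 0.1 -0.1 16.7 0 0 0;1 0.1 -0.1 16.7 0 0 0;1 0.1 -0.1 16.7 0 0 0;1 0.1 -0.1 16.7 0 0 0;1 0.1 -0.1 16.7 0 0 0;1 0.1 -0.1 16.7 0 0 0"
  squeeze: 25

```text
time_s: 12.28
tool_pos: [0.5389, 0.1419, 0.0534]
tool_rot: [2.096, 2.336, 0.001]
wrist_force: [-4.2, -0.2, 5.8]
finger_gap: 0.0246
```

```bash
python3 - <<'E'
from h import *
i=shot('top');P=ptsw(i);s=r.read_state();print(s['tool_pos'],s['wrist_force'],s['finger_gap'])
# board: top pixels, along-lane coordinate
m=np.zeros(P.shape[:2],bool);m[180:222,376:396]=1;m&=(P[...,2]>.055)&(P[...,2]<.068)
Q=P[m];t=Q@et;xx=Q@ex
print('board t',np.percentile(t,[5,25,50,75,95]),'x',np.percentile(xx,[3,97]),'lane x knob',s['tool_pos']@ex,'t',s['tool_pos']@et)
for n,c in(('jar',[.5684,-.1218]),('green',[.5755,-.1823])):
    print(n,np.array([*c,0])@et)
for dy in(-.1,-.15):rel(s['tool_pos']+et*dy,ori(0))
E
```

```text
[0.53890163 0.14193008 0.05340177] [-3.55071835 -0.9042156   5.84409542] 0.024510532682986197
board t [-0.33206619 -0.3287973  -0.3256945  -0.32307881 -0.30854867] x [0.51836085 0.58791781] lane x knob 0.5509324112694173 t 0.08386058698068577
jar -0.1815108597429393
green -0.24242278026948538
-10.0 -0.02 0.01 0.1 0.1 0.1
-15.0 -0.02 0.02 0.1 0.1 0.1
```

Call:
apply_moves:
  moves: "1 -1.5 0 0 0 0 0;1 -3 0 0 0 0 0;1 -4.5 0 0 0 0 0;1 -6 0 0 0 0 0;1 -7.5 0 0 0 0 0;1 -9 0 0 0 0 0;1 -10.5 0 0 0 0 0;1 -12 0.1 0 0 0 0;1 -13.5 0.1 0 0 0 0;1 -15 0.1 0 0 0 0;1 -16 0.1 0 0 0 0;1 -16.5 0.1 0 0 0 0"

```text
time_s: 13.82
tool_pos: [0.5572, -0.023, 0.0535]
tool_rot: [2.098, 2.337, -0.0]
wrist_force: [-5.2, 1.0, 2.5]
finger_gap: 0.0247
```

Call:
apply_moves:
  moves: "1 -0.3 0 0 0 0 0;1 -0.6 0 0 0 0 0;1 -0.9 0 0 0 0 0;1 -1.2 0 0 0 0 0;1 -1.5 0 0 0 0 0;1 -1.8 0 0 0 0 0;1 -2.1 0 0 0 0 0;1 -2.4 0 0 0 0 0;1 -2.7 0 0 0 0 0;1 -3 0 0 0 0 0;1 -3 0 0 0 0 0"

```text
time_s: 15.2
tool_pos: [0.5605, -0.0532, 0.0535]
tool_rot: [2.097, 2.336, -0.001]
wrist_force: [-2.4, -1.6, 0.5]
finger_gap: 0.0246
```

```bash
python3 - <<'E'
from h import *
s=r.read_state();print(s['tool_pos']@et,s['tool_pos']@ex,s['wrist_force']@et,s['wrist_force']@ex,s['finger_gap'])
i=shot('side');b=i['pixels'][160:320,240:400];cv2.imwrite('pics/s8.png',cv2.resize(b,(560,560))[:,:,::-1])
E
```

```text
-0.11245935633322487 0.5516238555147431 -1.3528277763415673 -2.553845111503967 0.02464473538344913
```

View pics/s8.png

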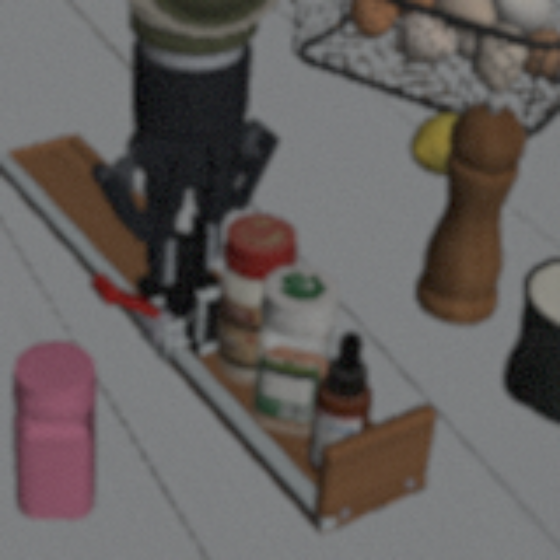

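All three are upright and the stop is at the jar. About 2 cm remains.

Call:
apply_moves:
  moves: "1 -0.2 0 0 0 0 0;1 -0.4 0 0 0 0 0;1 -0.6 0 0 0 0 0;1 -0.8 0 0 0 0 0;1 -1 0 0 0 0 0;1 -1.2 0 0 0 0 0;1 -1.4 0 0 0 0 0;1 -1.6 0 0 0 0 0;1 -1.6 0 0 0 0 0"

```text
time_s: 16.38
tool_pos: [0.5622, -0.0695, 0.0535]
tool_rot: [2.097, 2.336, -0.001]
wrist_force: [-0.9, 0.4, -1.0]
finger_gap: 0.0246
```

Call:
apply_moves:
  moves: "1 -0.1 0 0 0 0 0;1 -0.2 0 0 0 0 0;1 -0.3 0 0 0 0 0;1 -0.3 0 0 0 0 0"

```text
time_s: 16.88
tool_pos: [0.5624, -0.0712, 0.0535]
tool_rot: [2.098, 2.337, 0.001]
wrist_force: [-1.3, 11.0, 2.7]
finger_gap: 0.0248
```

Call:
apply_moves:
  moves: "1 -0.1 0 0 0 0 0;1 -0.2 0 0 0 0 0;1 -0.2 0 0 0 0 0"

```text
time_s: 17.25
tool_pos: [0.5624, -0.0713, 0.0534]
tool_rot: [-2.098, -2.336, -0.004]
wrist_force: [-1.4, 13.3, 3.0]
finger_gap: 0.0246
```

The row is closed up (13 N at the stall). I'll release the knob, rise, and look from the top.

Call:
apply_moves:
  moves: "1 0 0 0 0 0 0;0.3 0 0 0 0 0 0;-0.5 0 0 0 0 0 0;-1 0 0 0 0 0 0;-1 0 0 0 0 0 0;-1 0 0 -4 0 0 0;-1 0 0 -9 0 0 0;-1 0 0 -12 0 0 0;-1 4 0 -15 0 0 0;-1 9 0 -15 0 0 0;-1 14 0 -15 0 0 0;-1 14 0 -15 0 0 0"

```text
time_s: 18.75
tool_pos: [0.5469, 0.0701, 0.2041]
tool_rot: [-2.093, -2.34, -0.004]
wrist_force: [0.2, -0.7, 0.2]
finger_gap: 0.0854
```

```bash
python3 - <<'E'
from h import *
i=shot('top');P=ptsw(i);px=i['pixels'];hsv=cv2.cvtColor(px,cv2.COLOR_RGB2HSV);s=r.read_state()
cv2.imwrite('pics/t9.png',cv2.resize(px[160:290,260:410],(690,598),interpolation=cv2.INTER_CUBIC)[:,:,::-1])
red=((hsv[...,0]<6)|(hsv[...,0]>174))&(hsv[...,1]>170)&(hsv[...,2]>70);red[:190]=0;red[250:]=0;red[:,:280]=0;red[:,400:]=0
n,l,st,ce=cv2.connectedComponentsWithStats(red.astype(np.uint8))
for k in range(1,n):
    if st[k,4]>15:
        q=P[l==k];print(st[k],q.mean(0).round(4),'ex',np.percentile(q@ex,[2,50,98]).round(4),'t',np.percentile(q@et,[2,50,98]).round(4),'z',np.percentile(q[:,2],[2,98]).round(4))
        j=np.argmax(q[:,2]);print('tip',q[j],q[j]@ex,q[j]@et)
T=P@et;X=P@ex
m=(X>.485)&(X<.525)&(abs(T+.169)<.012)&(P[...,2]>.015)&(P[...,2]<.09)
for a in np.arange(.445,.53,.006):
    w=(abs(X-a)<.003)&(abs(T+.169)<.012)&(P[...,2]>.015)
    if w.any():print(round(a,3),P[w][:,2].max().round(4))
print(s['tool_pos'])
rel(.468*ex-.169*et+.12*ez,ori(0))
E
```

```text
[324 221   9  14  75] [ 0.5013 -0.1129  0.0611] ex [0.4697 0.4858 0.5061] t [-0.1728 -0.1654 -0.1586] z [0.044  0.0754]
tip [ 0.48713778 -0.11454849  0.07612914] 0.4722071939864404 -0.16566515709282467
0.469 0.0753
0.475 0.0761
0.481 0.0708
0.487 0.0633
0.493 0.0591
0.499 0.0525
0.505 0.0482
0.511 0.0453
0.517 0.04
0.523 0.0355
0.529 0.0248
[0.5472172  0.06848192 0.20395444]
-17.89 -8.41 8.34 0.0 -0.2 0.2
```

View pics/t9.png

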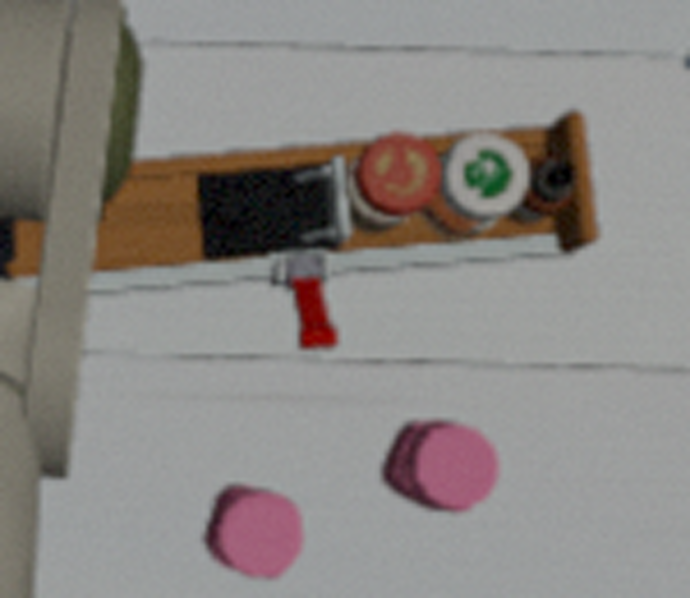

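The top view shows the stop against the red-cap jar, with green, dropper and board closed up. The lever tip is at crop (317,340), ex≈0.473 and t≈−0.166. I'll go above it with the fingers shut.

Call:
apply_moves:
  moves: "1 -4 -2 0 0 0 0;1 -8 -4 0 0 0 0;1 -13 -6.5 2 0 0 0;1 -17.6 -8.6 4 0 0 0;1 -17.6 -8.6 7 0 0 0;1 -17.6 -8.6 8 0 0 0;1 -17.6 -8.6 8 0 0 0;1 -17.6 -8.6 8 0 0 0"

```text
time_s: 19.8
tool_pos: [0.4817, -0.1156, 0.1244]
tool_rot: [2.095, 2.341, 0.004]
wrist_force: [-0.6, -0.5, 0.5]
finger_gap: -0.0
```

```bash
python3 - <<'E'
from h import *
s=r.read_state();p=s['tool_pos'];print(p,p@ex,p@et,s['finger_gap'])
for z in(.098,.057):rel(.466*ex-.166*et+z*ez,ori(0))
E
```

```text
[ 0.48165061 -0.11562232  0.1243874 ] 0.46663697662931936 -0.1661498137766168 -5.8748306672634396e-06
0.01 -0.07 2.64 0.1 -0.1 0.2
0.0 -0.08 6.74 0.1 -0.1 0.2
```

Call:
apply_moves:
  moves: "1 0 0 2 0 0 0;1 0 0 3 0 0 0;1 0 0 3.6 0 0 0;1 0 0 4.2 0 0 0;1 0 0 4.8 0 0 0;1 0 0 5.4 0 0 0;1 0 0 6 0 0 0;1 0 0 6.4 0 0 0;1 0 0 6.4 0 0 0"

```text
time_s: 20.92
tool_pos: [0.4818, -0.1155, 0.0601]
tool_rot: [-2.095, -2.341, -0.004]
wrist_force: [1.0, 0.2, 0.8]
finger_gap: 0.0001
```

Call:
apply_moves:
  moves: "1 0 0 0.3 0 0 0;1 0 0 0.5 0 0 0;1 0 0 0.5 0 0 0"

```text
time_s: 21.3
tool_pos: [0.4827, -0.1158, 0.056]
tool_rot: [2.094, 2.339, 0.006]
wrist_force: [1.9, 1.1, 11.0]
finger_gap: -0.0002
```

Call:
apply_moves:
  moves: "1 0 0 0.2 0 0 0;1 0 0 0.3 0 0 0;1 0 0 0.3 0 0 0"

```text
time_s: 21.68
tool_pos: [0.4828, -0.1159, 0.055]
tool_rot: [2.093, 2.339, 0.005]
wrist_force: [-10.1, 2.4, 30.4]
finger_gap: 0.0001
```

The lever stalled at its end (30 N). I'll retreat upward and back, then check.

Call:
apply_moves:
  moves: "1 0 0 0 0 0 0;1 0 0 -4 0 0 0;1 0 0 -9 0 0 0;1 0 0 -14 0 0 0;1 5 0 -16 0 0 0;1 10 0 -16 0 0 0;1 15 0 -16 0 0 0;1 20 0 -16 0 0 0;1 20 0 -16 0 0 0"

```text
time_s: 22.8
tool_pos: [0.459, 0.0852, 0.2147]
tool_rot: [2.088, 2.344, 0.004]
wrist_force: [1.2, 0.2, 0.4]
finger_gap: -0.0003
```

```bash
python3 - <<'E'
from h import *
i=shot('top');P=ptsw(i);px=i['pixels'];hsv=cv2.cvtColor(px,cv2.COLOR_RGB2HSV);b=shot('side')['pixels']
o=np.hstack([cv2.resize(px[160:290,260:410],(400,347),interpolation=cv2.INTER_CUBIC),cv2.resize(b[160:320,230:410],(400,347),interpolation=cv2.INTER_CUBIC)])
cv2.imwrite('pics/f10.png',o[:,:,::-1])
red=((hsv[...,0]<6)|(hsv[...,0]>174))&(hsv[...,1]>170)&(hsv[...,2]>70);red[:190]=0;red[250:]=0;red[:,:280]=0;red[:,345:]=0
q=P[red];q=q[q@ex<.51];print(len(q),'ex',np.percentile(q@ex,[2,98]),'z',np.percentile(q[:,2],[2,50,98]))
T=P@et;X=P@ex
for a in np.arange(.45,.51,.006):
    w=(abs(X-a)<.003)&(abs(T+.166)<.007)&(P[...,2]>.015)
    if w.any():print(round(a,3),np.median(P[w][:,2]).round(4))
m=(abs(X-.5515)<.02)&(T<-.17)&(T>-.21)&(P[...,2]>.05)&(P[...,2]<.068);print('plate t',np.percentile(T[m],[5,50,95]))
E
```

```text
94 ex [0.45356756 0.49892439] z [0.03311235 0.03830719 0.04490983]
0.45 0.0417
0.456 0.0418
0.462 0.04
0.468 0.0389
0.474 0.0393
0.48 0.0375
0.486 0.0366
0.492 0.0357
0.498 0.0356
0.504 0.0348
plate t [-0.20298379 -0.19007382 -0.18630341]
```

View pics/f10.png

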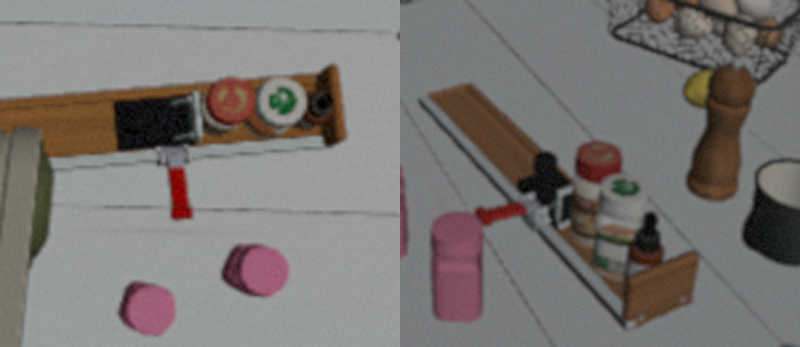

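All three containers are upright and closed up, and the mill and mug look untouched. The depth along the lever suggests it may still stand about 6° above level, so I'll probe it again further out by touch.

```bash
python3 - <<'E'
from h import *
rel(.458*ex-.166*et+.20*ez,ori(0));rel(.458*ex-.166*et+.067*ez,ori(0))
E
```

```text
-19.93 -0.91 1.48 0.2 0.0 0.3
-19.93 -0.96 14.78 0.2 0.0 0.3
```

Call:
apply_moves:
  moves: "1 -5 -0.3 1.5 0 0 0;1 -10 -0.6 1.5 0 0 0;1 -15 -0.9 1.5 0 0 0;1 -19.9 -0.9 1.5 0 0 0;1 -19.9 -0.9 5 0 0 0;1 -19.9 -0.9 10 0 0 0;1 -19.9 -0.9 14 0 0 0;1 -19.9 -0.9 14.5 0 0 0;1 -19.9 -0.9 14.7 0 0 0;1 -19.9 -0.9 14.7 0 0 0"

```text
time_s: 24.15
tool_pos: [0.4742, -0.1166, 0.0691]
tool_rot: [2.091, 2.338, 0.005]
wrist_force: [0.4, -0.1, 1.1]
finger_gap: -0.0004
```

Call:
apply_moves:
  moves: "1 0 0 0.2 0 0 0;1 0 0 0.4 0 0 0;1 0 0 0.4 0 0 0"

```text
time_s: 24.52
tool_pos: [0.4743, -0.1166, 0.0652]
tool_rot: [2.091, 2.338, 0.005]
wrist_force: [-0.1, 0.7, 0.1]
finger_gap: 0.0005
```

Call:
apply_moves:
  moves: "1 0 0 0.2 0 0 0;1 0 0 0.4 0 0 0;1 0 0 0.4 0 0 0"

```text
time_s: 24.9
tool_pos: [0.4743, -0.1165, 0.0609]
tool_rot: [2.091, 2.338, 0.005]
wrist_force: [0.6, -0.2, -0.0]
finger_gap: 0.0001
```

Call:
apply_moves:
  moves: "1 0 0 0.1 0 0 0;1 0 0 0.2 0 0 0;1 0 0 0.2 0 0 0"

```text
time_s: 25.28
tool_pos: [0.4743, -0.1167, 0.0597]
tool_rot: [2.09, 2.338, 0.005]
wrist_force: [-4.6, 0.8, 11.5]
finger_gap: 0.0002
```

Call:
apply_moves:
  moves: "1 0 0 0.1 0 0 0;1 0 0 0.2 0 0 0;1 0 0 0.2 0 0 0"

```text
time_s: 25.65
tool_pos: [0.4743, -0.1168, 0.059]
tool_rot: [2.09, 2.338, 0.004]
wrist_force: [-7.5, 0.5, 20.1]
finger_gap: 0.0002
```

Call:
apply_moves:
  moves: "1 0 0 0.1 0 0 0;1 0 0 0.2 0 0 0;1 0 0 0.2 0 0 0"

```text
time_s: 26.02
tool_pos: [0.4743, -0.1169, 0.0587]
tool_rot: [2.089, 2.339, 0.003]
wrist_force: [-9.8, 2.3, 25.3]
finger_gap: 0.0004
```

The lever is hard against its limit. It took 25 N at the tip against the 9 N it needs, with its tip at 36.7 mm, close to the stated 35 mm. I'll retreat and make the last check.

Call:
apply_moves:
  moves: "1 0 0 0 0 0 0;1 0 0 -4 0 0 0;1 0 0 -9 0 0 0;1 0 0 -14 0 0 0;1 5 0 -16 0 0 0;1 10 0 -16 0 0 0;1 15 0 -16 0 0 0;1 20 0 -16 0 0 0;1 20 0 -16 0 0 0;1 20 0 -16 0 0 0"

```text
time_s: 27.28
tool_pos: [0.451, 0.0818, 0.2181]
tool_rot: [2.089, 2.339, 0.003]
wrist_force: [1.0, 0.5, -0.3]
finger_gap: -0.0001
```

```bash
python3 - <<'E'
from h import *
for nm in('top','side'):
    i=shot(nm);P=ptsw(i);T=P@et;X=P@ex
    print(nm,[(round(a,3),np.median(P[w][:,2]).round(4)) for a in np.arange(.45,.51,.008) for w in [(abs(X-a)<.004)&(abs(T+.166)<.007)&(P[...,2]>.02)&(P[...,2]<.1)] if w.any()])
    hsv=cv2.cvtColor(i['pixels'],cv2.COLOR_RGB2HSV)
    red=((hsv[...,0]<6)|(hsv[...,0]>174))&(hsv[...,1]>170)&(hsv[...,2]>60)&(abs(T+.166)<.02)&(X>.43)&(X<.51)
    p=np.argwhere(red);
    if nm=='top': k=p[p[:,0]>=p[:,0].max()-1].mean(0)
    else: k=p[p[:,1]<=p[:,1].min()+1].mean(0)
    z0=ray(i,k[1],k[0],0);z1=ray(i,k[1],k[0],.1);print('tip px',k,[(z,(q@ex).round(4),(q@et).round(4)) for z in(.03,.035,.042) for q in [z0+(z1-z0)*z/.1]])
    # caps
    for n,c,zr in(('jar',(.5515,-.217),(.105,.125)),('green',(.5515,-.264),(.098,.112)),('drop',(.5515,-.304),(.09,.118))):
        m=(abs(X-c[0])<.03)&(abs(T-c[1])<.022)&(P[...,2]>zr[0])&(P[...,2]<zr[1])
        if m.any():print(n,m.sum(),X[m].mean().round(4),T[m].mean().round(4),P[m][:,2].max().round(4))
    b=i['pixels'];cv2.imwrite(f'pics/z_{nm}.png',cv2.resize(b[190:260,290:350] if nm=='top' else b[225:285,255:315],(400,440),interpolation=cv2.INTER_CUBIC)[:,:,::-1])
cv2.imwrite('pics/z.png',np.hstack([cv2.imread('pics/z_top.png'),cv2.imread('pics/z_side.png')]))
E
```

```text
top [(np.float64(0.45), np.float64(0.0354)), (np.float64(0.458), np.float64(0.0372)), (np.float64(0.466), np.float64(0.033)), (np.float64(0.474), np.float64(0.0334)), (np.float64(0.482), np.float64(0.0338)), (np.float64(0.49), np.float64(0.0333)), (np.float64(0.498), np.float64(0.0327)), (np.float64(0.506), np.float64(0.0321))]
tip px [240.5 327.5] [(0.03, np.float64(0.455), np.float64(-0.1662)), (0.035, np.float64(0.4549), np.float64(-0.1655)), (0.042, np.float64(0.4546), np.float64(-0.1646))]
jar 234 0.5565 -0.2142 0.1189
green 249 0.5524 -0.2622 0.1097
drop 32 0.55 -0.3008 0.1106
side [(np.float64(0.45), np.float64(0.0387)), (np.float64(0.458), np.float64(0.0369)), (np.float64(0.466), np.float64(0.0348)), (np.float64(0.474), np.float64(0.0348)), (np.float64(0.482), np.float64(0.0343)), (np.float64(0.49), np.float64(0.0349)), (np.float64(0.498), np.float64(0.0346)), (np.float64(0.506), np.float64(0.0331))]
tip px [259.33333333 265.66666667] [(0.03, np.float64(0.4574), np.float64(-0.1539)), (0.035, np.float64(0.4546), np.float64(-0.1591)), (0.042, np.float64(0.4507), np.float64(-0.1665))]
jar 249 0.5507 -0.2168 0.1167
green 296 0.5471 -0.264 0.1091
drop 71 0.5457 -0.3011 0.1103
```

View pics/z.png

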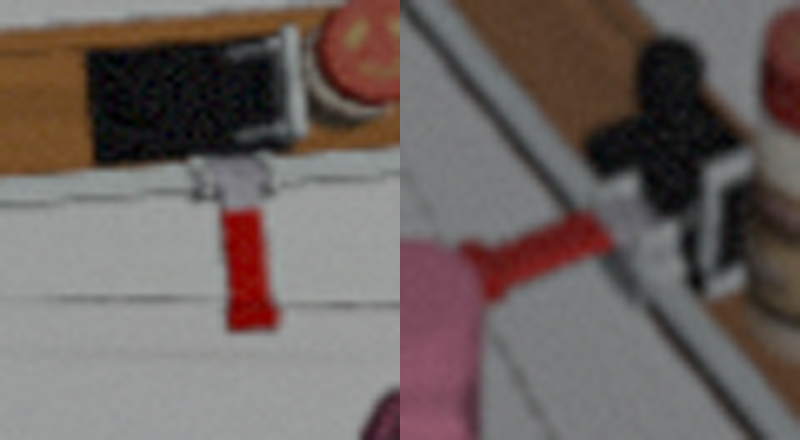

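The lever now reads level along its whole length (33–35 mm) with its small end lip at 37 mm. The stop pad still touches the jar and all three stand, so I'm handing in.

```bash
python3 -c "
from cell import r
print(r.finish_job())"
```

```text
the job is handed in; nothing more can be done
None
```

I stood the red-cap jar up beside the other two containers, closed the row up snugly against the fixed end, and locked the stop. I then handed the job in, about 27 s into the 67 s allowed.

- **Jar:** I gripped it by its cap, turned it upright in the air and set it down mid-lane. It measured under 1° of lean.
- **Row:** I slid the stop up by its knob until it stalled at about 13 N, with all three containers upright.
- **Lever:** After the first press (30 N) the depth picture showed it about 6° above level. I pressed it again nearer the end, up to 25 N.
- **Last check:** Both cameras now show the lever level, at 33–35 mm along the bar and about 37 mm at the lip on its end; the task gives about 35 mm when locked. The stop pad is against the jar, and spacing between containers matches a closed row to within about 2 mm, which is the camera accuracy.
- **Other objects:** In the pictures taken after the first lever press, the pepper mill, mug and pink look-alikes appeared unmoved. I did not measure them.

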